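# Press test along a laptop board's supply line

### The job

This laptop board drops out now and then, so do the press test for a cracked joint along its supply line: with the fingertips press lightly first on the grey coil nearest the black power socket, then on the square black controller chip, then on the metal-lidded processor. Rest about half a second on each, just enough that the board gives a little, and lift off in between. Touch no other part of the board nor the bare board, do not shove, grip or lift the board or its holder, and leave everything else on the bench as it stands.

Things in the scene. Friction and masses are not known exactly. Their poses are not given: they have to be found in the camera images.
- input_coil: TARGET 1. Grey moulded power coil, a 14 x 14 x 7 mm block soldered on the board, the one of the two like coils that lies nearest the black power socket (36 mm from its centre). Origin: centre of its underside, on the board's upper face; its top is 7 mm above the origin. Axes as the holder's. In the holder's frame at (-66, 16) mm in x, y.
- controller_chip: TARGET 2. Square flat black chip, 24 x 24 x 3 mm, with pins on all four sides, the only big black chip lying directly on the board. Origin: centre of its underside, top 3 mm above. In the holder's frame at (-45, -32) mm.
- processor: TARGET 3. Processor: green 40 x 40 mm carrier with a silver metal lid 32 x 32 mm on it. Origin: centre of its underside, flat top of the lid 5 mm above. In the holder's frame at (25, 12) mm.
- output_coil: The second grey coil, same size as the first, at the far end from the power socket, (78, -30) mm in the holder's frame. Not to be touched.
- power_socket: Black power socket, 16 x 14 x 11 mm tall, at the board's edge, (-66, 53) mm in the holder's frame; origin at its underside. Not to be touched.
- memory: Memory module, green with four small black chips, flat in a black connector, 76 x 33 x 5 mm in all, (25, -37) mm in the holder's frame. Not to be touched.
- capacitors: Row of three silver capacitor cans, 8 mm in diameter, 9 mm tall, the row 33 mm long, middle can at (78, 32) mm in the holder's frame. Not to be touched.
- coin_cell: Round steel coin cell, 20 mm in diameter, 4 mm tall, (-22, 43) mm in the holder's frame. Not to be touched.
- pcb: The blue circuit board itself, 222 mm (x) by 118 mm (y), 2 mm thick; its origin is the centre of its underside, 37 mm above the bench, its upper face 39 mm. The tiny parts and pads all over it are no more than 1 mm high. Not to be touched bare.
- board_flex (a joint): How far the board, held only at its ends, has sprung down, m: 0 at rest, grows as it is pressed. It moves straight down as one piece with all its parts and springs back: about 0.6 N starts it, then 2 N more for every mm, to a dead stop at 10 mm.
- holder: Board holder standing loose on the bench, 1.1 kg: two grey jaws 120 mm long (tops 46 mm above the bench) joined by two rods, clasping the board's short ends at x = -104 and +104 mm in its frame; 0.29 m long over all in x with a black thumb screw at +x. Origin: middle, at bench level; z up, x along the board's length. It may be turned any way round.
- screwdriver: Loose yellow-handled screwdriver, 150 mm long, lying on the bench along one long side of the holder (about 110 mm from its middle). Leave alone.
- tweezers: Loose dark steel tweezers, 120 mm long, 8 mm high, lying on the bench along the other long side of the holder. Leave alone.
- heat_sink: Loose finned aluminium heat sink, 45 x 45 x 25 mm, standing on the bench beside the holder near the tweezers. Leave alone.
- flux_jar: Loose green jar with white lid, 56 mm across, 50 mm tall, standing at the side of the bench. Leave alone.
- solvent_bottle: Loose clear bottle with yellow cap, 52 mm across, 130 mm tall. Leave alone.
- blower_bulb: Loose blue blower bulb with a thin spout pointing up, 60 mm across, 105 mm tall. Leave alone.
- hard_drive: Loose opened hard drive, 147 x 102 x 22 mm, lying on the right side of the bench. Leave alone.

How it is judged (in metres and radians):
On the way, in this order (a step that is already met when the one before it is completed fails the run):
1. the fingertips rest on the grey coil nearest the power socket (over 1 N) (contact force between the fingers and input_coil above 1 N), for 0.2 s.
2. the fingers lift off the board (contact force between the fingers and board_flex below 0.2 N), for 0.1 s.
3. the fingertips rest on the square black controller chip (over 1 N) (contact force between the fingers and controller_chip above 1 N), for 0.2 s.
4. the fingers lift off the board (contact force between the fingers and board_flex below 0.2 N), for 0.1 s.
5. the fingertips rest on the metal-lidded processor (over 1 N) (contact force between the fingers and processor above 1 N), for 0.2 s.
At the end, for the whole second after the job is handed in: Coil, chip and processor were pressed in that order, each with 1 to 15 N for 0.2 s or more, off the board in between; the board has sprung back to within 2 mm, the holder stands flat within 10 mm (power socket 15 mm) and the seven loose things within 15 mm of where they were (value of joint board_flex below 0.002 m and distance of holder from where it was at the start of the episode below 0.01 m and distance of each of power_socket, screwdriver, tweezers, heat_sink, flux_jar, solvent_bottle, blower_bulb, hard_drive from where it was at the start of the episode below 0.015 m and angle between holder's own z axis and vertical below 0.06 rad and linear speed of holder below 0.02 m/s); the robot touches nothing.
It fails at once if the board or its holder is pressed hard or gripped (over 15 N) (contact force between any of the arm, the fingers and holder above 15 N).
It fails at once if another part of the board, or the bare board, is pressed (over 2 N) (contact force between any of the fingers, the arm and pcb above 2 N or contact force between any of the fingers, the arm and output_coil above 2 N or contact force between any of the fingers, the arm and power_socket above 2 N or contact force between any of the fingers, the arm and memory above 2 N or contact force between any of the fingers, the arm and capacitors above 2 N or contact force between any of the fingers, the arm and coin_cell above 2 N).
It fails at once if the holder with the board is shoved, tipped or lifted (off by more than 10 mm at its middle or 20 mm at the power socket) (distance of holder from where it was at the start of the episode above 0.01 m or angle between holder's own z axis and vertical above 0.06 rad or distance of power_socket from where it was at the start of the episode above 0.02 m).
It fails at once if something else on the bench is moved by more than 15 mm or lifted (distance of any of screwdriver, tweezers, heat_sink, flux_jar, solvent_bottle, blower_bulb, hard_drive from where it was at the start of the episode above 0.015 m).
It also fails if it takes over 42 s, if anything falls off the work surface, if the arm or the gripper's body presses on something with over 40 N, if the wrist force passes 120 N, or if a joint passes its speed limit or range.

### The arm

A 6-joint arm with a two-finger parallel gripper is mounted at the origin on the work surface. World frame = base frame: x ahead of the robot, y to its left, z up, the work surface at z = 0. Lengths are in m, angles in degrees, forces in N, time in s.
With the tool pointing down it reaches from about 0.375 to 0.9 m from the base axis. Payload 3.1 kg.
Tool frame: the origin (TCP) lies at the very end of the fingers, on their centre line; the grasp point (between the pads) lies 19 mm behind it; z points along the fingers, y is the line along which they close (so a half turn about z gives the same grasp; the last joint's range is limited). The gripper opens to 87 mm and grips with 3 to 60 N. Pads are 19 mm wide; open, the fingers measure 117 mm over their backs; the gripper's body (75 mm by 190 mm) begins 51 mm behind the grasp point.
Start: joints at [-10.227, 30.224, 82.088, -0, 67.689, -10.227], TCP at [0.625, 0, 0.187] pointing down, gripper open.
Joint ranges: [-176.69, 176.69], [-43.24, 126.21], [12.49, 139.97], [-82, 262], [0, 151.66], [-163.58, 163.58]. Speed limits (degrees/s): [159.86, 159.86, 180, 180, 180, 180].

### API

Orientations are given as a 3x3 rotation matrix whose columns are the frame's x, y, z axes.
In Python, from rig import bot gives the robot as it stands.
- The arm moves only by the tool move_arm, never from a script. Its argument "increments" is a list of rows, each an object with "xyz": the shift along the tool's x, y, z in mm, a list of three; "roll": the turn about the tool's z in rad; "grip": the opening in per cent of the stroke, from 0 (shut) to 100 (fully open). A call has 1 to 5 rows; each row shifts and turns the commanded pose from where the row before left it, along the tool's axes as they then stand; what a row does not reach is not made up. A row lasts 1/12 s, in which the tool goes at most 41.7 mm and 7.16 degrees, less where a joint would pass 70% of its speed; a pose out of reach is approached as far as the arm can. A call is refused whole if a number of a shift passes 41.7 or a number of a turn 0.125, either way. A call with a gripper value outside its range is refused whole. The fingers move at their own pace and stop on an object; the grip force is fixed at half the most. Time passes only in rows, so rows that do not move let the fingers close. It gives the time, the measured TCP pose, the force, the opening and the grip force at its end, in the units of the state.
- bot.read_state(): the state, without advancing time (a new reading comes with each control period).
- bot.capture(name): name is "scene" or "side" or "wrist"; returns (picture, depth): 420x560x3 uint8, red, green, blue; 420x560 float32, m along the optical axis (not along the pixel's ray), 0 where there is no reading.
- bot.camera_model(name): a dict with "intrinsics" (3x3 intrinsics, pixels), "D" ([k1, k2, p1, p2, k3] as OpenCV has them; the pictures are not rectified), "rvec" (rotation vector, rad) and "tvec" (3), from world to camera coordinates, as OpenCV has them; the wrist camera has in their place "tool_from_camera" (4x4, takes a point from camera to tool coordinates, whose origin is the TCP and whose axes are the flange's). Camera axes: x right, y down, z forward; pixel columns grow to the right and rows downward; lengths in m; the calibration is good to about 2 mm. A picture is of the moment at which its call begins: read the wrist's pose just before it. camera_model takes no time and is no camera call.
- bot.hand_in(): hands the job in; it is judged then, once.
Trained networks look in the newest picture that a camera, given by its name, has taken for a name from the list of things; names that differ only in an ending like _2 or _b are one class to them, and where a whole thing is asked for, a point or a joint stands for the part that bears it (a point fixed in the world has none). Each returns a list of dicts, best first, with "conf" (0 to 1); they miss things now and then, are a little off and sometimes report something else, mostly with a low value. They report only what shows in the picture. A call takes as long as a camera call.
- bot.spot_in(label, camera): "at" ([x, y, z] in m, in the coordinates of the camera as it stood for that picture, good to about 4 mm: the middle of the surface that is visible of it).
- bot.trace(label, camera): "mask" (420x560 bool, what is visible of it).
The state is a dict: "time_s": time; "joint_positions": joint angles; "qvel": joint speeds; "tau": joint torques, N m; "position": TCP position; "tcp_rot": TCP orientation; "force": force on the tool from outside, world axes, zero at the start; "moment": the same for the moment, N m; "opening": opening from 0.0 (shut) to 1.0 (fully open); "grasp_force": force on a finger pad.
Only numpy, scipy, OpenCV 4.12 (cv2) and the standard library are available. Lean on these libraries where they do the work, as an engineer would, in place of code of your own. Each camera call takes 0.05 s, during which the arm holds its last target. There are 200 camera calls.

## Working session

There is one attempt and no reset: what is moved stays moved. The work goes in short steps, Python scripts to look and compute and a tool call to move; the robot and the scene stay as the last step left them, time stands still between calls to the robot, and variables do not carry over. Pictures are saved under pics/ and viewed, at most 10 in all, crops included, and the job is handed in when it is done.

Besides the shell and the picture viewer there is one more tool, called after "Request:" as name([rows], argument=value, ...), one row to a line, values as JSON. move_arm: Moves the arm, as the interface text tells. Its arguments: {"type":"object","properties":{"increments":{"type":"array"}},"required":["increments"]}

```bash
mkdir -p pics
cat > h.py <<'E'
import numpy as np, cv2
from rig import bot
def cam2world(p,cam,st=None):
    m=bot.camera_model(cam)
    if cam=="wrist":
        st=st or bot.read_state(); T=np.array(m["tool_from_camera"]); q=T[:3,:3]@p+T[:3,3]
        return np.array(st["tcp_rot"])@q+np.array(st["position"])
    R=cv2.Rodrigues(np.array(m["rvec"],float))[0]; return R.T@(np.array(p)-np.array(m["tvec"]).ravel())
E
python3 - <<'E'
from h import *
ims=[]
for c in ("scene","wrist"):
    st=bot.read_state(); im,d=bot.capture(c); cv2.imwrite(f"pics/{c}0.png",im[:,:,::-1])
    for l in ["input_coil","controller_chip","processor","power_socket","output_coil","memory","coin_cell","capacitors","holder","pcb"]:
        for r in bot.spot_in(l,c)[:2]:
            print(c,l,round(r["conf"],2),np.round(cam2world(np.array(r["at"]),c,st)*1000))
print(st)
E
```

```text
scene input_coil 0.63 [643. 183.  14.]
scene controller_chip 0.66 [490.  73.  41.]
scene controller_chip 0.5 [509. 197.   9.]
scene processor 0.7 [ 555. -432.   21.]
scene processor 0.51 [571. 100.  44.]
scene power_socket 0.5 [569.  94.  38.]
scene power_socket 0.48 [493. 158.  45.]
scene output_coil 0.44 [495. 162.  47.]
scene memory 0.83 [556.  51.  46.]
scene coin_cell 0.58 [534. 140.  42.]
scene holder 0.62 [569.  94.  38.]
scene pcb 0.77 [540.  99.  36.]
wrist input_coil 0.56 [485. 122.  48.]
wrist controller_chip 0.68 [484.  72.  38.]
wrist controller_chip 0.45 [534. 101.  41.]
wrist processor 0.92 [567.  96.  45.]
wrist power_socket 0.96 [489. 155.  54.]
wrist power_socket 0.21 [545.  95.  38.]
wrist output_coil 0.6 [610.  42.  42.]
wrist memory 0.82 [560.  52.  48.]
wrist coin_cell 0.81 [537. 138.  43.]
wrist capacitors 0.65 [624. 106.  50.]
wrist holder 0.8 [548.  93.  42.]
wrist pcb 0.75 [534. 104.  39.]
wrist pcb 0.24 [484. 121.  47.]
{'time_s': 0.55, 'joint_positions': array([-1.02281784e+01,  3.02233515e+01,  8.20898791e+01, -4.44628164e-04,
        6.76878706e+01, -1.02276105e+01]), 'qvel': array([ 0.01052131, -0.0260398 , -0.04359256, -0.10329345,  0.06713712,
       -0.10037581]), 'tau': array([-1.19873548e-03, -4.39679682e+01, -1.76844925e+01,  6.32607727e-02,
        5.10463142e-02, -2.65915486e-05]), 'position': array([6.24962212e-01, 2.41784828e-05, 1.87337907e-01]), 'tcp_rot': array([[ 6.96472164e-06,  1.00000000e+00, -2.01893562e-05],
       [ 1.00000000e+00, -6.96479538e-06, -3.65225380e-06],
       [-3.65239441e-06, -2.01893308e-05, -1.00000000e+00]]), 'force': array([0.65005385, 0.07449817, 0.15814514]), 'moment': array([ 0.04106392, -0.0147248 , -0.03431837]), 'grasp_force': 0.0, 'opening': 1.000650838097792}
```

Run:
```python
from h import *
P=dict(coil=((-66,16),(485,122)),chip=((-45,-32),(484,72)),proc=((25,12),(567,96)),sock=((-66,53),(489,155)),oc=((78,-30),(610,42)),mem=((25,-37),(560,52)),cell=((-22,43),(537,138)),cap=((78,32),(624,106)))
A=np.array([v[0] for v in P.values()],float);B=np.array([v[1] for v in P.values()],float)
U,S,V=np.linalg.svd((A-A.mean(0)).T@(B-B.mean(0)));D=np.diag([1,np.linalg.det(V.T@U.T)]);R=V.T@D@U.T;t=B.mean(0)-R@A.mean(0)
print(np.degrees(np.arctan2(R[1,0],R[0,0])),t)
for k,(a,b) in P.items(): print(k,np.round(R@a+t,1),np.round(R@a+t-b,1))
```

```text
-13.895516341183663 [541.93952307  91.16864422]
coil [481.7 122.6] [-3.3  0.6]
chip [490.6  70.9] [ 6.6 -1.1]
proc [569.1  96.8] [2.1 0.8]
sock [490.6 158.5] [1.6 3.5]
oc [610.5  43.3] [0.5 1.3]
mem [557.3  49.2] [-2.7 -2.8]
cell [530.9 138.2] [-6.1  0.2]
cap [625.3 103.5] [ 1.3 -2.5]
```

View pics/wrist0.png

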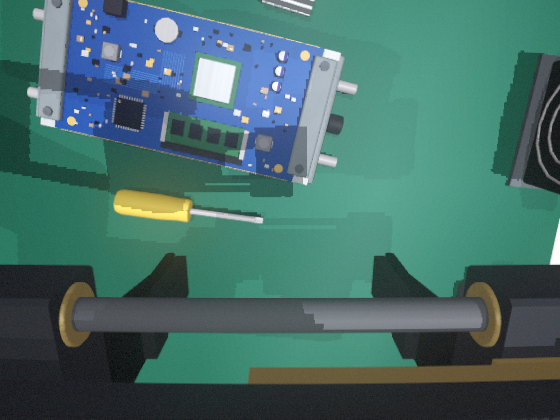

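View pics/scene0.png

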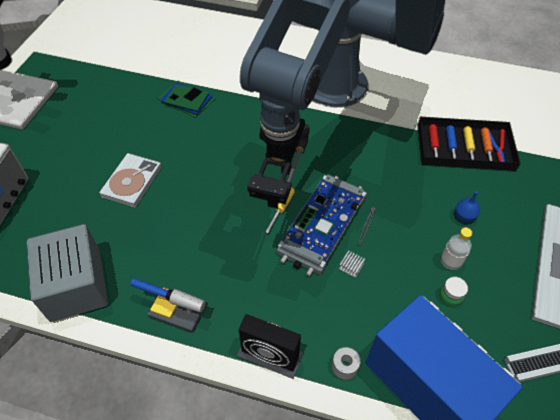

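Request:
move_arm([
  {"xyz": [20, -40, 0], "roll": 0, "grip": 0},
  {"xyz": [20, -40, 0], "roll": 0, "grip": 0},
  {"xyz": [0, 0, 0], "roll": 0.12, "grip": 0},
  {"xyz": [0, 0, 0], "roll": 0.12, "grip": 0},
  {"xyz": [0, 0, 0], "roll": 0, "grip": 0},
])

```text
time_s: 1.52
position: [0.5499, 0.0378, 0.1876]
tcp_rot: [[0.239, 0.971, 0.0], [0.971, -0.239, -0.0], [0.0, 0.0, -1.0]]
force: [0.3, -0.3, -0.2]
opening: 0.709
grasp_force: 0.0
```

Request:
move_arm([
  {"xyz": [0, 0, 0], "roll": 0, "grip": 0},
  {"xyz": [0, 0, 0], "roll": 0, "grip": 0},
  {"xyz": [0, 0, 0], "roll": 0, "grip": 0},
])

```text
time_s: 1.77
position: [0.551, 0.037, 0.1874]
tcp_rot: [[0.236, 0.972, 0.0], [0.972, -0.236, -0.0], [0.0, 0.0, -1.0]]
force: [-0.2, 0.8, -0.1]
opening: 0.477
grasp_force: 0.0
```

```bash
cat >> h.py <<'E'
HOL=dict(input_coil=(-66,16,46),controller_chip=(-45,-32,42),processor=(25,12,44),power_socket=(-66,53,50),output_coil=(78,-30,46),memory=(25,-37,44),coin_cell=(-22,43,43),capacitors=(78,32,48))
def pix2world(uv,z,st):
    m=bot.camera_model("wrist");K=np.array(m["intrinsics"]);D=np.array(m["D"],float)
    n=cv2.undistortPoints(np.array([[uv]],float),K,D)[0,0]
    T=np.array(m["tool_from_camera"]);R=np.array(st["tcp_rot"])
    o=R@T[:3,3]+np.array(st["position"]);d=R@T[:3,:3]@np.array([n[0],n[1],1]);return o+d*(z-o[2])/d[2]
def survey(name):
    st=bot.read_state();im,d=bot.capture("wrist");A=[];B=[];N=[]
    for l,(x,y,z) in HOL.items():
        r=bot.trace(l,"wrist")
        if not r or r[0]["conf"]<.3: print(l,"miss");continue
        m=r[0]["mask"].astype(np.uint8);c,_=cv2.findContours(m,cv2.RETR_EXTERNAL,cv2.CHAIN_APPROX_NONE);c=max(c,key=cv2.contourArea)
        uv=np.array(cv2.minAreaRect(c)[0]);w=pix2world(uv,z/1000,st)*1000
        print(l,round(r[0]["conf"],2),np.round(uv),int(m.sum()),np.round(w,1),"depth z",np.round(d[int(uv[1]),int(uv[0])],4))
        cv2.drawContours(im:=np.ascontiguousarray(im),[c],-1,(255,0,0),1);A.append((x,y));B.append(w[:2]);N.append(l)
    cv2.imwrite(name,im[:,:,::-1]);A=np.array(A,float);B=np.array(B)
    M,inl=cv2.estimateAffinePartial2D(A,B,ransacReprojThreshold=5)
    k=inl.ravel()>0;a=A[k];b=B[k];U,S,V=np.linalg.svd((a-a.mean(0)).T@(b-b.mean(0)));R=V.T@U.T;t=b.mean(0)-R@a.mean(0)
    print("scale",np.hypot(M[0,0],M[1,0]),"yaw",np.degrees(np.arctan2(R[1,0],R[0,0])),"t",t)
    for n,p,q in zip(N,A,B): print(n,np.round(R@p+t,1),np.round(R@p+t-q,1))
    Rt=np.array(st["tcp_rot"]);p=np.array(st["position"])*1000
    print("tcp",p,st["opening"],st["time_s"])
    for n in ("input_coil","controller_chip","processor"):
        g=np.r_[R@np.array(HOL[n][:2])+t,HOL[n][2]];print("go",n,np.round(Rt.T@(g-p),1))
E
python3 -c "
from h import *
survey('pics/w1.png')"
```

```text
input_coil 0.61 [180. 118.] 277 [482.5 121.5  46. ] depth z 0.3274
controller_chip 0.91 [207. 170.] 836 [491.6  71.3  42. ] depth z 0.3438
processor 0.57 [282. 120.] 2029 [568.8  98.   44. ] depth z 0.3312
power_socket 0.8 [176.  73.] 388 [491.4 157.6  50. ] depth z 0.3128
output_coil 0.76 [340. 168.] 262 [610.6  45.4  46. ] depth z 0.3396
memory 0.63 [282. 177.] 2863 [557.5  48.9  44. ] depth z 0.3455
coin_cell 0.66 [228.  86.] 494 [530.  137.9  43. ] depth z 0.3229
capacitors 0.64 [343. 112.] 297 [621.8  92.4  48. ] depth z 0.3252
scale 0.9883607029442023 yaw -13.267621286810106 t [542.26086978  91.42025103]
input_coil [481.7 122.1] [-0.8  0.6]
controller_chip [491.1  70.6] [-0.5 -0.7]
processor [569.3  97.4] [ 0.5 -0.6]
power_socket [490.2 158.2] [-1.2  0.5]
output_coil [611.3  44.3] [ 0.7 -1.1]
memory [558.1  49.7] [0.6 0.8]
coin_cell [530.7 138.3] [0.7 0.4]
capacitors [625.5 104.7] [ 3.7 12.3]
tcp [551.0085124   37.03713534 187.39150091] 0.4774062086431854 1.7667
go input_coil [ 66.3 -87.5 141.4]
go controller_chip [ 18.5 -66.2 145.4]
go processor [ 62.9   3.5 143.4]
```

View pics/w1.png

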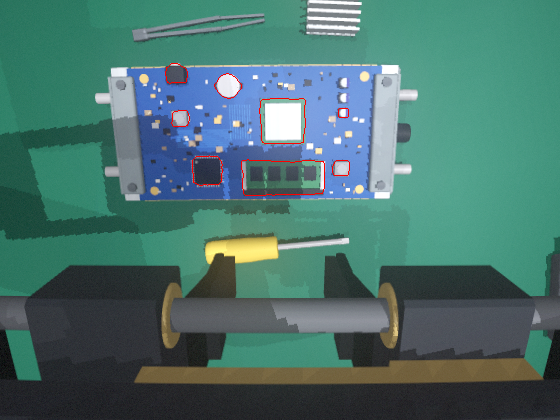

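Request:
move_arm([
  {"xyz": [22, -29, 0], "roll": 0, "grip": 0},
  {"xyz": [22, -29, 0], "roll": 0, "grip": 0},
  {"xyz": [22, -29, 0], "roll": 0, "grip": 0},
  {"xyz": [0, 0, 30], "roll": 0, "grip": 0},
  {"xyz": [0, 0, 30], "roll": 0, "grip": 0},
])

```text
time_s: 2.63
position: [0.4821, 0.1238, 0.1286]
tcp_rot: [[0.234, 0.972, 0.006], [0.972, -0.234, 0.0], [0.002, 0.005, -1.0]]
force: [1.2, -0.9, -0.8]
opening: 0.005
grasp_force: 0.0
```

Request:
move_arm([
  {"xyz": [0, 0, 30], "roll": 0, "grip": 0},
  {"xyz": [0, 0, 25], "roll": 0, "grip": 0},
  {"xyz": [0, 0, 0], "roll": 0, "grip": 0},
  {"xyz": [0, 0, 0], "roll": 0, "grip": 0},
  {"xyz": [0, 0, 0], "roll": 0, "grip": 0},
])

```text
time_s: 3.05
position: [0.4827, 0.1221, 0.0733]
tcp_rot: [[0.238, 0.971, 0.002], [0.971, -0.238, 0.0], [0.001, 0.002, -1.0]]
force: [0.9, 0.5, 0.1]
opening: 0.003
grasp_force: 0.0
```

Run:
```python
from h import *
st=bot.read_state();im,d=bot.capture("wrist");b,_=bot.capture("side")
cv2.imwrite("pics/w2.png",im[:,:,::-1])
cv2.imwrite("pics/s2.png",b[:,:,::-1])
p=np.array(st["position"])*1000;print(p,st["opening"],st["time_s"],st["force"])
for n,g in dict(coil=(481.7,122.1,46),chip=(491.1,70.6,42),proc=(569.3,97.4,44)).items(): print(n,np.round(np.array(st["tcp_rot"]).T@(np.array(g)-p),1))
```

```text
[482.72879457 122.09708647  73.3323805 ] 0.0025484637934263983 3.05 [0.93868054 0.50571734 0.09564081]
coil [-0.3 -1.  27.3]
chip [-48.   20.3  31.3]
proc [-3.4 89.9 29.5]
```

View pics/w2.png

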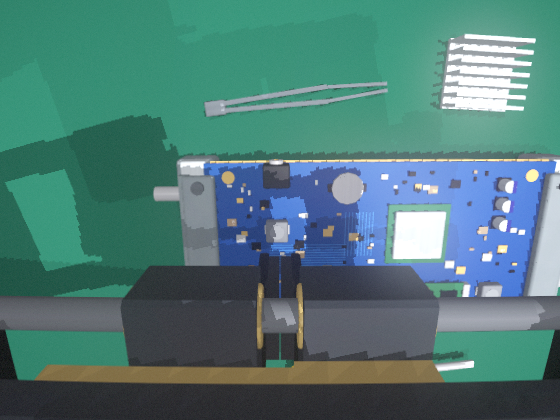

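View pics/s2.png

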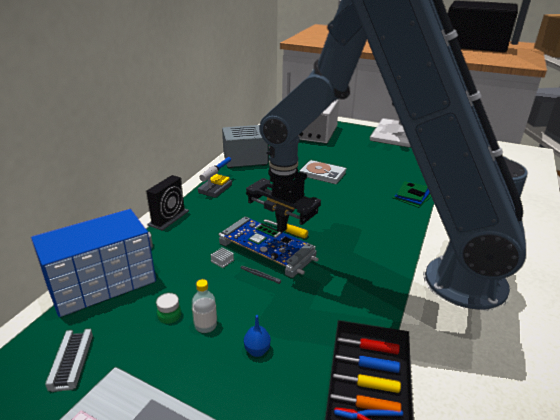

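Request:
move_arm([
  {"xyz": [0, -1, 10], "roll": 0, "grip": 0},
  {"xyz": [0, 0, 10], "roll": 0, "grip": 0},
  {"xyz": [0, 0, 3], "roll": 0, "grip": 0},
  {"xyz": [0, 0, 0], "roll": 0, "grip": 0},
  {"xyz": [0, 0, 0], "roll": 0, "grip": 0},
])

```text
time_s: 3.57
position: [0.4808, 0.1223, 0.0495]
tcp_rot: [[0.238, 0.971, 0.0], [0.971, -0.238, 0.0], [0.0, 0.0, -1.0]]
force: [0.6, 0.1, 0.4]
opening: 0.001
grasp_force: 0.0
```

Request:
move_arm([
  {"xyz": [0, 0, 1], "roll": 0, "grip": 0},
  {"xyz": [0, 0, 1], "roll": 0, "grip": 0},
  {"xyz": [0, 0, 1], "roll": 0, "grip": 0},
  {"xyz": [0, 0, 0], "roll": 0, "grip": 0},
  {"xyz": [0, 0, 0], "roll": 0, "grip": 0},
])

```text
time_s: 3.98
position: [0.4807, 0.1224, 0.0464]
tcp_rot: [[0.238, 0.971, -0.0], [0.971, -0.238, 0.0], [0.0, -0.0, -1.0]]
force: [0.2, -0.7, 0.9]
opening: 0.005
grasp_force: 0.0
```

Request:
move_arm([
  {"xyz": [0, 0, 1], "roll": 0, "grip": 0},
  {"xyz": [0, 0, 1], "roll": 0, "grip": 0},
  {"xyz": [0, 0, 0], "roll": 0, "grip": 0},
  {"xyz": [0, 0, 0], "roll": 0, "grip": 0},
])

```text
time_s: 4.32
position: [0.4806, 0.1223, 0.0443]
tcp_rot: [[0.238, 0.971, -0.0], [0.971, -0.238, -0.0], [-0.0, -0.0, -1.0]]
force: [-0.2, -0.7, 0.2]
opening: 0.004
grasp_force: 0.0
```

Request:
move_arm([
  {"xyz": [0, 0, 1], "roll": 0, "grip": 0},
  {"xyz": [0, 0, 0], "roll": 0, "grip": 0},
  {"xyz": [0, 0, 0], "roll": 0, "grip": 0},
])

```text
time_s: 4.57
position: [0.4806, 0.1223, 0.0433]
tcp_rot: [[0.238, 0.971, -0.0], [0.971, -0.238, -0.0], [-0.0, -0.0, -1.0]]
force: [-0.5, -0.3, 0.3]
opening: 0.008
grasp_force: 0.0
```

Run:
```python
from h import *
st=bot.read_state();im,d=bot.capture("wrist");b,_=bot.capture("side")
print(st["force"])
for l in ["power_socket","coin_cell","processor","output_coil","input_coil"]:
    r=bot.trace(l,"wrist")
    if r:
        m=r[0]["mask"];x,y,w,h=cv2.boundingRect(m.astype(np.uint8));z={k:v[2] for k,v in HOL.items()}[l]
        print(l,round(r[0]["conf"],2),(x,y,w,h),np.round(pix2world((x+w/2,y+h/2),z/1000,st)*1000,1))
a=cv2.resize(im[150:330,180:400],None,fx=2.2,fy=2.2);c=cv2.resize(b[190:290,210:330],(475,396),interpolation=cv2.INTER_CUBIC)
c=cv2.resize(c,(316,396)) if 0 else c[:, 80:396]
cv2.imwrite("pics/c3.png",np.hstack([a,c])[:,:800,::-1])
```

```text
[-0.53914158 -0.25497267  0.27249186]
power_socket 0.68 (264, 166, 31, 34) [490.2 158.7  50. ]
coin_cell 0.76 (338, 181, 45, 36) [530.4 138.4  43. ]
processor 0.83 (403, 216, 75, 67) [569.2  99.1  44. ]
output_coil 0.58 (434, 331, 59, 23) [575.6  35.8  46. ]
input_coil 0.68 (266, 234, 29, 22) [482.3 124.   46. ]
```

View pics/c3.png

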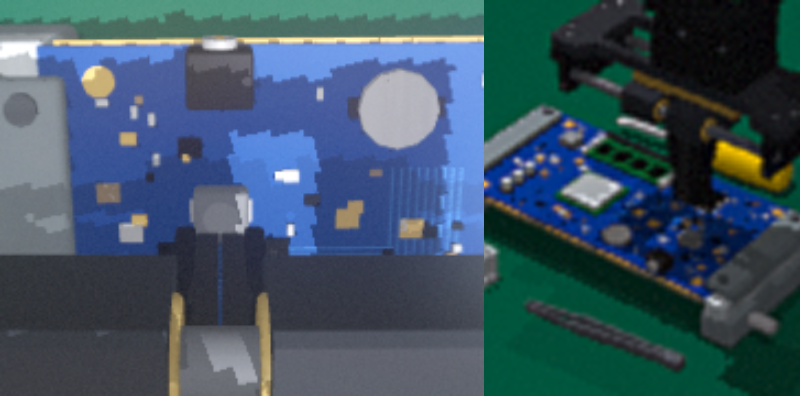

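Run:
```python
from h import *
st=bot.read_state();im,d=bot.capture("wrist");m=bot.camera_model("wrist");K=np.array(m["intrinsics"]);T=np.array(m["tool_from_camera"]);D=np.array(m["D"],float)
print(np.round(T,4).tolist())
C=np.linalg.inv(T)
for p in [(0,0,0),(9.5,0,0),(9.5,0,-5),(9.5,0,-10)]:
    q=C@np.r_[np.array(p)/1000,1];print(p,cv2.projectPoints(q[:3],np.zeros(3),np.zeros(3),K,D)[0].ravel().round(1))
for u in (272,280,288):
  for v in range(236,292,5):
    z=d[v,u];n=cv2.undistortPoints(np.array([[[u,v]]],float),K,D)[0,0];print(u,v,np.round((T@np.r_[n*z,z,1])[:3]*1000,1),im[v,u])
```

```text
[[0.0005, -0.9605, -0.2782, 0.0761], [1.0, 0.0005, 0.0, 0.0008], [0.0001, -0.2782, 0.9605, -0.1982], [0.0, 0.0, 0.0, 1.0]]
(0, 0, 0) [278.2 246.7]
(9.5, 0, 0) [278.2 230.6]
(9.5, 0, -5) [278.2 233.6]
(9.5, 0, -10) [278.1 236.7]
272 236 [ 6.9 -3.4 -1.4] [ 96  98 113]
272 241 [ 4.6 -3.4 -3.1] [106 108 121]
272 246 [ 2.  -3.4 -4.1] [107 110 122]
272 251 [-0.9 -3.4 -4.1] [112 115 126]
272 256 [  9.4  -2.7 -36.5] [61 66 79]
272 261 [  9.6  -2.6 -42.8] [52 52 67]
272 266 [  9.5  -2.5 -48. ] [50 51 65]
272 271 [  9.3  -2.4 -52.6] [46 44 59]
272 276 [  9.7  -2.3 -58.3] [45 48 58]
272 281 [  9.8  -2.2 -63.1] [50 51 61]
272 286 [  9.5  -2.1 -66.8] [49 51 58]
272 291 [  8.6  -2.1 -69.2] [48 52 58]
280 236 [ 6.4  1.  -0.2] [ 93  98 114]
280 241 [ 4.7  1.  -3.5] [105 110 122]
280 246 [ 2.  1. -4.] [115 119 131]
280 251 [-0.9  1.  -4.2] [119 122 133]
280 256 [  9.4   1.  -36.5] [ 88  91 104]
280 261 [  8.    1.  -38.8] [53 64 97]
280 266 [  6.5   1.  -41.1] [ 46  65 100]
280 271 [  4.5   1.  -42.2] [ 52  70 107]
280 276 [  2.1   1.  -42.2] [45 61 95]
280 281 [  0.3   1.  -43.6] [ 47  61 101]
280 286 [ -2.2   1.  -43.6] [44 60 98]
280 291 [ -4.8   1.  -43.5] [46 62 96]
288 236 [ 6.9  5.4 -1.5] [ 97 102 118]
288 241 [ 4.3  5.4 -2.6] [192 194 205]
288 246 [ 1.4  5.4 -2.5] [127 131 143]
288 251 [-1.1  5.4 -3.8] [109 113 124]
288 256 [  9.4   4.7 -36.4] [83 85 99]
288 261 [  9.2   4.5 -41.7] [50 53 70]
288 266 [  9.5   4.4 -47.8] [49 56 70]
288 271 [  9.3   4.3 -52.5] [48 50 64]
288 276 [  9.2   4.2 -57.2] [50 51 66]
288 281 [  9.4   4.1 -62.1] [48 51 62]
288 286 [  9.    4.  -65.7] [47 51 60]
288 291 [  9.7   3.9 -71.1] [49 54 62]
```

Request:
move_arm([
  {"xyz": [0, 0, 1.5], "roll": 0, "grip": 0},
  {"xyz": [0, 0, 0], "roll": 0, "grip": 0},
  {"xyz": [0, 0, 0], "roll": 0, "grip": 0},
])

```text
time_s: 5.22
position: [0.4805, 0.1223, 0.0417]
tcp_rot: [[0.238, 0.971, -0.0], [0.971, -0.238, -0.0], [-0.0, -0.0, -1.0]]
force: [0.6, -0.4, 0.3]
opening: 0.003
grasp_force: 0.0
```

Request:
move_arm([
  {"xyz": [0, 0, 2], "roll": 0, "grip": 0},
  {"xyz": [0, 0, 2], "roll": 0, "grip": 0},
  {"xyz": [0, 0, 0], "roll": 0, "grip": 0},
])

```text
time_s: 5.47
position: [0.4803, 0.1223, 0.0374]
tcp_rot: [[0.238, 0.971, -0.001], [0.971, -0.238, -0.0], [-0.0, -0.001, -1.0]]
force: [0.1, -0.2, 0.2]
opening: 0.007
grasp_force: 0.0
```

```bash
cat >> h.py <<'E'
def tip():
    st=bot.read_state();im,d=bot.capture("wrist");m=bot.camera_model("wrist");K=np.array(m["intrinsics"]);T=np.array(m["tool_from_camera"]);D=np.array(m["D"],float)
    print(np.round(np.array(st["position"])*1000,1),np.round(st["force"],1),st["time_s"])
    for u in (268,272,288,294):
      o=[]
      for v in range(215,262,2):
        z=d[v,u];n=cv2.undistortPoints(np.array([[[u,v]]],float),K,D)[0,0];q=(T@np.r_[n*z,z,1])[:3]*1000;o.append((v,*np.round(q[[0,2]]).astype(int).tolist()))
      print(u,o)
    return im
E
python3 -c "
from h import *
tip()"
```

```text
[480.3 122.3  37.4] [ 0.1 -0.2  0.2] 5.4667
268 [(215, 19, -2), (217, 18, -4), (219, 18, -4), (221, 16, -3), (223, 15, -2), (225, 13, -2), (227, 12, 0), (229, 11, -3), (231, 10, -3), (233, 9, -3), (235, 7, -1), (237, 6, -2), (239, 6, -5), (241, 7, -9), (243, 5, -9), (245, 4, -9), (247, 3, -9), (249, 2, -9), (251, 1, -10), (253, 11, -36), (255, 11, -38), (257, 11, -42), (259, 11, -43), (261, 11, -46)]
272 [(215, 19, -2), (217, 18, -2), (219, 17, -3), (221, 16, -3), (223, 15, -3), (225, 13, -2), (227, 12, -2), (229, 11, -3), (231, 10, -3), (233, 9, -2), (235, 8, -2), (237, 6, -2), (239, 7, -6), (241, 7, -9), (243, 6, -9), (245, 4, -9), (247, 4, -10), (249, 3, -10), (251, 1, -9), (253, 0, -9), (255, -1, -9), (257, 10, -39), (259, 9, -40), (261, 9, -41)]
288 [(215, 19, -2), (217, 18, -2), (219, 17, -2), (221, 16, -3), (223, 15, -3), (225, 14, -2), (227, 12, -1), (229, 11, -3), (231, 10, -2), (233, 9, -3), (235, 8, -2), (237, 6, -2), (239, 7, -6), (241, 7, -9), (243, 6, -10), (245, 4, -9), (247, 3, -10), (249, 2, -9), (251, 1, -8), (253, 0, -9), (255, -1, -9), (257, 9, -38), (259, 9, -39), (261, 9, -42)]
294 [(215, 19, -3), (217, 18, -3), (219, 17, -3), (221, 16, -2), (223, 14, -2), (225, 13, -2), (227, 12, -1), (229, 11, -2), (231, 10, -2), (233, 9, -2), (235, 8, -3), (237, 7, -3), (239, 5, -2), (241, 4, -3), (243, 3, -3), (245, 2, -3), (247, 1, -4), (249, 0, -4), (251, -1, -4), (253, 11, -37), (255, 11, -38), (257, 11, -42), (259, 11, -44), (261, 11, -45)]
```

Request:
move_arm([
  {"xyz": [0, 0, 5], "roll": 0, "grip": 0},
  {"xyz": [0, 0, 5], "roll": 0, "grip": 0},
  {"xyz": [0, 0, 0], "roll": 0, "grip": 0},
])

```text
time_s: 5.77
position: [0.48, 0.1223, 0.0269]
tcp_rot: [[0.238, 0.971, -0.002], [0.971, -0.238, -0.0], [-0.0, -0.002, -1.0]]
force: [-0.2, -0.5, -0.9]
opening: 0.008
grasp_force: 0.0
```

Request:
move_arm([
  {"xyz": [0, 0, 4], "roll": 0, "grip": 0},
  {"xyz": [0, 0, 4], "roll": 0, "grip": 0},
  {"xyz": [0, 0, 0], "roll": 0, "grip": 0},
])

```text
time_s: 6.02
position: [0.4801, 0.1223, 0.0191]
tcp_rot: [[0.238, 0.971, -0.001], [0.971, -0.238, -0.0], [-0.0, -0.001, -1.0]]
force: [-0.7, 0.7, 0.2]
opening: 0.004
grasp_force: 0.0
```

```bash
python3 -c "
from h import *
im=tip();b,_=bot.capture('side')
a=cv2.resize(im[150:330,180:400],None,fx=2,fy=2);c=cv2.resize(b[200:290,240:320],(320,360),interpolation=cv2.INTER_CUBIC)
cv2.imwrite('pics/c4.png',np.hstack([a,c])[:,:,::-1])"
```

```text
[480.1 122.3  19.1] [-0.7  0.7  0.2] 6.0167
268 [(215, 25, -21), (217, 23, -20), (219, 22, -20), (221, 22, -21), (223, 21, -21), (225, 19, -21), (227, 19, -22), (229, 18, -22), (231, 17, -22), (233, 15, -21), (235, 15, -22), (237, 13, -22), (239, 12, -21), (241, 11, -20), (243, 10, -20), (245, 9, -20), (247, 8, -21), (249, 7, -21), (251, 6, -22), (253, 11, -37), (255, 11, -39), (257, 11, -42), (259, 11, -44), (261, 11, -46)]
272 [(215, 24, -20), (217, 24, -21), (219, 23, -21), (221, 21, -20), (223, 21, -21), (225, 20, -21), (227, 18, -21), (229, 17, -20), (231, 16, -21), (233, 15, -21), (235, 14, -20), (237, 13, -20), (239, 12, -21), (241, 11, -20), (243, 10, -21), (245, 9, -20), (247, 8, -21), (249, 6, -20), (251, 7, -25), (253, 8, -28), (255, 6, -27), (257, 10, -38), (259, 10, -40), (261, 10, -43)]
288 [(215, 25, -22), (217, 23, -20), (219, 22, -20), (221, 22, -22), (223, 20, -21), (225, 19, -20), (227, 18, -21), (229, 18, -22), (231, 16, -21), (233, 15, -21), (235, 14, -21), (237, 13, -22), (239, 12, -21), (241, 11, -21), (243, 10, -20), (245, 9, -21), (247, 7, -20), (249, 7, -21), (251, 7, -24), (253, 7, -27), (255, 6, -27), (257, 9, -37), (259, 10, -40), (261, 9, -42)]
294 [(215, 24, -20), (217, 23, -20), (219, 23, -21), (221, 21, -19), (223, 21, -21), (225, 20, -21), (227, 18, -21), (229, 18, -22), (231, 17, -21), (233, 15, -21), (235, 14, -19), (237, 13, -20), (239, 12, -21), (241, 11, -20), (243, 10, -21), (245, 9, -21), (247, 8, -21), (249, 6, -20), (251, 7, -24), (253, 11, -35), (255, 11, -39), (257, 11, -42), (259, 11, -44), (261, 11, -45)]
```

View pics/c4.png

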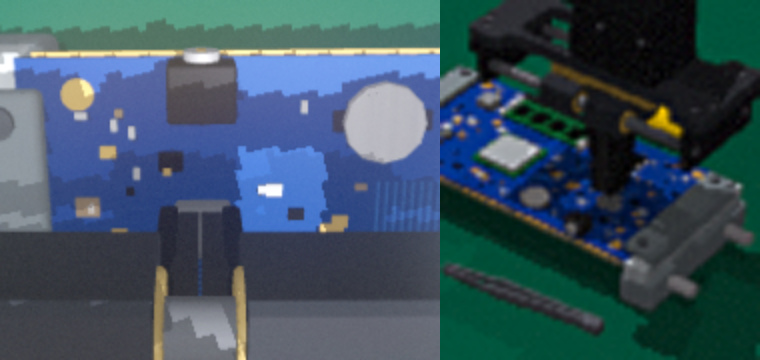

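Request:
move_arm([
  {"xyz": [0, 0, 4], "roll": 0, "grip": 0},
  {"xyz": [0, 0, 2], "roll": 0, "grip": 0},
  {"xyz": [0, 0, 0], "roll": 0, "grip": 0},
  {"xyz": [0, 0, 0], "roll": 0, "grip": 0},
])

```text
time_s: 6.45
position: [0.4805, 0.1223, 0.0137]
tcp_rot: [[0.238, 0.971, -0.0], [0.971, -0.238, -0.0], [-0.0, -0.0, -1.0]]
force: [0.2, -0.0, -0.2]
opening: 0.006
grasp_force: 0.0
```

Request:
move_arm([
  {"xyz": [0, 0, 1], "roll": 0, "grip": 0},
  {"xyz": [0, 0, 1], "roll": 0, "grip": 0},
  {"xyz": [0, 0, 0], "roll": 0, "grip": 0},
])

```text
time_s: 6.7
position: [0.4806, 0.1223, 0.0117]
tcp_rot: [[0.238, 0.971, -0.0], [0.971, -0.238, 0.0], [-0.0, -0.0, -1.0]]
force: [0.2, 0.3, 0.1]
opening: 0.006
grasp_force: 0.0
```

Request:
move_arm([
  {"xyz": [0, 0, 1], "roll": 0, "grip": 0},
  {"xyz": [0, 0, 1], "roll": 0, "grip": 0},
  {"xyz": [0, 0, 0], "roll": 0, "grip": 0},
])

```text
time_s: 6.95
position: [0.4808, 0.1223, 0.01]
tcp_rot: [[0.238, 0.971, 0.0], [0.971, -0.238, 0.0], [0.0, 0.0, -1.0]]
force: [-0.0, 0.4, 2.7]
opening: 0.01
grasp_force: 1.5
```

Request:
move_arm([
  {"xyz": [0, 0, 0.7], "roll": 0, "grip": 0},
  {"xyz": [0, 0, 0], "roll": 0, "grip": 0},
  {"xyz": [0, 0, 0], "roll": 0, "grip": 0},
  {"xyz": [0, 0, 0], "roll": 0, "grip": 0},
  {"xyz": [0, 0, 0], "roll": 0, "grip": 0},
])

```text
time_s: 7.37
position: [0.4808, 0.1223, 0.0093]
tcp_rot: [[0.238, 0.971, 0.0], [0.971, -0.238, -0.0], [0.0, 0.0, -1.0]]
force: [-0.4, -0.7, 4.3]
opening: 0.009
grasp_force: 2.2
```

Request:
move_arm([
  {"xyz": [0, 0, -5], "roll": 0, "grip": 0},
  {"xyz": [0, 0, -10], "roll": 0, "grip": 0},
  {"xyz": [0, 0, -10], "roll": 0, "grip": 0},
  {"xyz": [0, 0, 0], "roll": 0, "grip": 0},
  {"xyz": [0, 0, 0], "roll": 0, "grip": 0},
])

```text
time_s: 7.78
position: [0.4814, 0.1223, 0.0351]
tcp_rot: [[0.238, 0.971, 0.002], [0.971, -0.238, 0.0], [0.001, 0.002, -1.0]]
force: [-0.1, -0.1, -0.5]
opening: 0.006
grasp_force: 0.0
```

Request:
move_arm([
  {"xyz": [-16, 7, 0], "roll": 0, "grip": 0},
  {"xyz": [-16, 7, 0], "roll": 0, "grip": 0},
  {"xyz": [-16, 8, 0], "roll": 0, "grip": 0},
  {"xyz": [0, 0, 0], "roll": 0, "grip": 0},
  {"xyz": [0, 0, 0], "roll": 0, "grip": 0},
])

```text
time_s: 8.2
position: [0.4906, 0.07, 0.034]
tcp_rot: [[0.24, 0.971, -0.0], [0.971, -0.24, 0.0], [0.0, -0.0, -1.0]]
force: [0.2, 0.5, 0.2]
opening: 0.005
grasp_force: 0.0
```

```bash
python3 -c "
from h import *
im=tip();b,_=bot.capture('side')
a=cv2.resize(im[150:330,180:400],None,fx=2,fy=2);c=cv2.resize(b[200:290,240:320],(320,360),interpolation=cv2.INTER_CUBIC)
cv2.imwrite('pics/c5.png',np.hstack([a,c])[:,:,::-1])"
```

```text
[490.6  70.   34. ] [0.2 0.5 0.2] 8.2
268 [(215, 20, -6), (217, 19, -5), (219, 18, -6), (221, 17, -6), (223, 16, -6), (225, 15, -7), (227, 14, -7), (229, 13, -7), (231, 12, -8), (233, 11, -9), (235, 10, -9), (237, 9, -9), (239, 7, -8), (241, 7, -9), (243, 6, -10), (245, 4, -9), (247, 76, -198), (249, 2, -8), (251, 1, -8), (253, 11, -37), (255, 11, -39), (257, 11, -41), (259, 11, -44), (261, 11, -47)]
272 [(215, 20, -6), (217, 19, -5), (219, 18, -6), (221, 17, -6), (223, 16, -5), (225, 15, -7), (227, 14, -6), (229, 13, -7), (231, 12, -8), (233, 11, -9), (235, 10, -8), (237, 9, -9), (239, 8, -9), (241, 7, -9), (243, 6, -10), (245, 4, -9), (247, 3, -8), (249, 2, -8), (251, 1, -9), (253, 0, -8), (255, -1, -10), (257, 9, -38), (259, 10, -41), (261, 9, -42)]
288 [(215, 20, -5), (217, 19, -6), (219, 18, -5), (221, 17, -6), (223, 16, -6), (225, 15, -6), (227, 14, -6), (229, 12, -6), (231, 12, -9), (233, 11, -9), (235, 10, -9), (237, 9, -8), (239, 8, -9), (241, 7, -9), (243, 6, -10), (245, 4, -8), (247, 3, -9), (249, 2, -9), (251, 2, -10), (253, 0, -8), (255, -1, -9), (257, 10, -38), (259, 9, -40), (261, 10, -43)]
294 [(215, 20, -6), (217, 19, -5), (219, 18, -6), (221, 17, -6), (223, 16, -6), (225, 15, -6), (227, 14, -6), (229, 13, -7), (231, 12, -8), (233, 11, -10), (235, 10, -8), (237, 9, -9), (239, 8, -9), (241, 7, -10), (243, 5, -9), (245, 4, -8), (247, 3, -9), (249, 2, -9), (251, 1, -8), (253, 11, -37), (255, 11, -38), (257, 11, -41), (259, 12, -45), (261, 11, -45)]
```

View pics/c5.png

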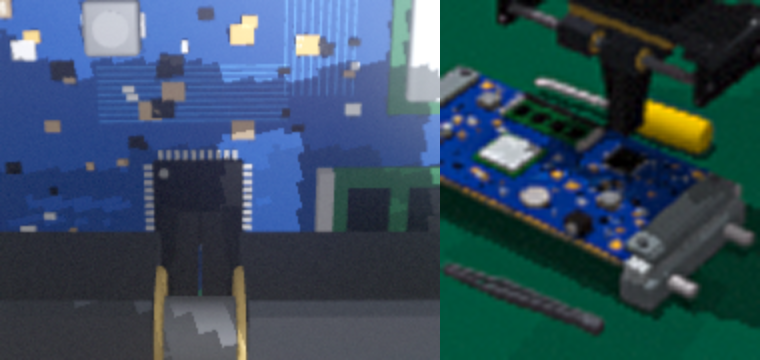

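Request:
move_arm([
  {"xyz": [0, 0, 10], "roll": 0, "grip": 0},
  {"xyz": [0, 0, 10], "roll": 0, "grip": 0},
  {"xyz": [0, 0, 4], "roll": 0, "grip": 0},
  {"xyz": [0, 0, 0], "roll": 0, "grip": 0},
  {"xyz": [0, 0, 0], "roll": 0, "grip": 0},
])

```text
time_s: 8.72
position: [0.4899, 0.0708, 0.0094]
tcp_rot: [[0.237, 0.971, -0.002], [0.971, -0.237, 0.0], [-0.0, -0.002, -1.0]]
force: [0.9, -0.7, -0.3]
opening: 0.006
grasp_force: 0.0
```

Request:
move_arm([
  {"xyz": [0, 0, 1], "roll": 0, "grip": 0},
  {"xyz": [0, 0, 1], "roll": 0, "grip": 0},
  {"xyz": [0, 0, 1], "roll": 0, "grip": 0},
  {"xyz": [0, 0, 1], "roll": 0, "grip": 0},
  {"xyz": [0, 0, 0], "roll": 0, "grip": 0},
])

```text
time_s: 9.13
position: [0.4909, 0.0705, 0.0063]
tcp_rot: [[0.238, 0.971, 0.001], [0.971, -0.238, 0.0], [0.0, 0.001, -1.0]]
force: [-0.6, -0.7, 2.1]
opening: 0.003
grasp_force: 1.2
```

Request:
move_arm([
  {"xyz": [0, 0, 0.9], "roll": 0, "grip": 0},
  {"xyz": [0, 0, 0], "roll": 0, "grip": 0},
  {"xyz": [0, 0, 0], "roll": 0, "grip": 0},
  {"xyz": [0, 0, 0], "roll": 0, "grip": 0},
  {"xyz": [0, 0, 0], "roll": 0, "grip": 0},
])

```text
time_s: 9.55
position: [0.4909, 0.0705, 0.0055]
tcp_rot: [[0.238, 0.971, 0.001], [0.971, -0.238, -0.0], [0.0, 0.001, -1.0]]
force: [0.5, -0.2, 3.9]
opening: 0.006
grasp_force: 2.1
```

Request:
move_arm([
  {"xyz": [0, 0, 0], "roll": 0, "grip": 0},
  {"xyz": [0, 0, -5], "roll": 0, "grip": 0},
  {"xyz": [0, 0, -10], "roll": 0, "grip": 0},
  {"xyz": [0, 0, -10], "roll": 0, "grip": 0},
  {"xyz": [0, 0, 0], "roll": 0, "grip": 0},
])

```text
time_s: 9.97
position: [0.4917, 0.0704, 0.0321]
tcp_rot: [[0.238, 0.971, 0.003], [0.971, -0.238, -0.0], [0.0, 0.003, -1.0]]
force: [0.5, -0.5, 0.1]
opening: 0.006
grasp_force: 0.0
```

Request:
move_arm([
  {"xyz": [15, 23, 0], "roll": 0, "grip": 0},
  {"xyz": [15, 23, 0], "roll": 0, "grip": 0},
  {"xyz": [15, 23.5, 0], "roll": 0, "grip": 0},
  {"xyz": [0, 0, 0], "roll": 0, "grip": 0},
  {"xyz": [0, 0, 0], "roll": 0, "grip": 0},
])

```text
time_s: 10.38
position: [0.5702, 0.0979, 0.0305]
tcp_rot: [[0.237, 0.972, 0.002], [0.972, -0.237, -0.0], [0.0, 0.002, -1.0]]
force: [-1.5, 0.5, 0.3]
opening: 0.004
grasp_force: 0.0
```

```bash
python3 -c "
from h import *
im=tip()
cv2.imwrite('pics/c6.png',cv2.resize(im[150:330,180:400],None,fx=2,fy=2)[:,:,::-1])" | head -1
```

```text
[570.2  97.9  30.5] [-1.5  0.5  0.3] 10.3833
```

View pics/c6.png

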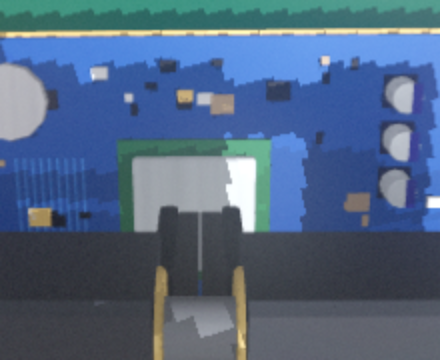

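The fingers sit over the silver lid (wrist pixels about 246–308 across), nearly centred on it.

Request:
move_arm([
  {"xyz": [0, -1, 8], "roll": 0, "grip": 0},
  {"xyz": [0, 0, 8], "roll": 0, "grip": 0},
  {"xyz": [0, 0, 2], "roll": 0, "grip": 0},
  {"xyz": [0, 0, 0], "roll": 0, "grip": 0},
  {"xyz": [0, 0, 0], "roll": 0, "grip": 0},
])

```text
time_s: 10.85
position: [0.567, 0.0977, 0.0117]
tcp_rot: [[0.238, 0.971, -0.002], [0.971, -0.238, 0.0], [-0.0, -0.001, -1.0]]
force: [-0.7, 0.2, -0.2]
opening: 0.008
grasp_force: 0.0
```

Request:
move_arm([
  {"xyz": [0, 0, 1], "roll": 0, "grip": 0},
  {"xyz": [0, 0, 1], "roll": 0, "grip": 0},
  {"xyz": [0, 0, 1], "roll": 0, "grip": 0},
  {"xyz": [0, 0, 0.5], "roll": 0, "grip": 0},
  {"xyz": [0, 0, 0], "roll": 0, "grip": 0},
])

```text
time_s: 11.27
position: [0.568, 0.0979, 0.0089]
tcp_rot: [[0.238, 0.971, 0.0], [0.971, -0.238, -0.0], [0.0, 0.0, -1.0]]
force: [0.3, -0.3, 1.5]
opening: 0.003
grasp_force: 0.6
```

Request:
move_arm([
  {"xyz": [0, 0, 1.2], "roll": 0, "grip": 0},
  {"xyz": [0, 0, 0], "roll": 0, "grip": 0},
  {"xyz": [0, 0, 0], "roll": 0, "grip": 0},
  {"xyz": [0, 0, 0], "roll": 0, "grip": 0},
  {"xyz": [0, 0, 0], "roll": 0, "grip": 0},
])

```text
time_s: 11.68
position: [0.5681, 0.0979, 0.0078]
tcp_rot: [[0.238, 0.971, 0.001], [0.971, -0.238, -0.0], [0.0, 0.001, -1.0]]
force: [-0.1, 0.3, 2.9]
opening: 0.002
grasp_force: 1.7
```

Request:
move_arm([
  {"xyz": [0, 0, 0], "roll": 0, "grip": 0},
  {"xyz": [0, 0, 0], "roll": 0, "grip": 0},
  {"xyz": [0, 0, -5], "roll": 0, "grip": 0},
  {"xyz": [0, 0, -20], "roll": 0, "grip": 0},
  {"xyz": [0, 0, -30], "roll": 0, "grip": 0},
])

```text
time_s: 12.1
position: [0.5649, 0.098, 0.0604]
tcp_rot: [[0.238, 0.971, -0.008], [0.971, -0.238, 0.0], [-0.002, -0.008, -1.0]]
force: [0.2, -0.1, -0.4]
opening: 0.0
grasp_force: 0.0
```

Request:
move_arm([
  {"xyz": [0, 0, -30], "roll": 0, "grip": 0},
  {"xyz": [0, 0, -30], "roll": 0, "grip": 0},
  {"xyz": [0, 0, 0], "roll": 0, "grip": 0},
  {"xyz": [0, 0, 0], "roll": 0, "grip": 0},
  {"xyz": [0, 0, 0], "roll": 0, "grip": 0},
])

```text
time_s: 12.52
position: [0.5669, 0.098, 0.122]
tcp_rot: [[0.238, 0.971, -0.002], [0.971, -0.238, 0.0], [-0.0, -0.002, -1.0]]
force: [-0.4, -0.1, -0.4]
opening: 0.005
grasp_force: 0.0
```

```bash
python3 -c "
from h import *
print(bot.hand_in())"
```

```text
the job is handed in; nothing more can be done
None
```

I pressed the coil, the controller chip and the processor in that order, at about 4.3, 3.9 and 2.9 N for roughly half a second each. I lifted clear of the board after each press and handed the job in at about 12.5 s. The fingertips end about 35 mm short of the stated TCP, so I found contact by force and camera instead. No result came back, and I did not re-photograph the loose things at the end.

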